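# Set the airbrush air elbow to its pointer

## Robot

A 6-joint arm with a two-finger parallel gripper is mounted at the origin on the work surface. World frame = base frame: x ahead of the robot, y to its left, z up, the work surface at z = 0. Lengths are in m, angles in degrees, forces in N, time in s.
With the tool pointing down it reaches from about 0.3 to 0.75 m from the base axis. Payload 8.5 kg.
Tool frame: the origin (TCP) lies midway between the tips of the shut fingers; the grasp point (between the pads) lies 19 mm behind it; z points along the fingers, y is the direction in which the jaws open and shut (so a half turn about z gives the same grasp; the last joint's range is limited). The gripper opens to 85 mm and grips with 20 to 120 N. Pads are 22 mm wide; open, the fingers measure 114 mm over their backs; the gripper's body (76 mm by 85 mm) begins 54 mm behind the grasp point. The pads swing forward as they close: fully open they stand 13 mm farther back than shut.
Start: joints at [58.195, 21.807, 74.336, -0, 83.858, -12.336], TCP at [0.183, 0.519, 0.231] pointing down, gripper open.
Joint ranges: [-178.18, 178.18], [-50.72, 133.34], [12.68, 142.11], [-81.47, 261.47], [9.98, 163.14], [-165.26, 165.26]. Speed limits (degrees/s): [136.94, 136.94, 180, 180, 180, 180].

## Interface

Orientations are given as a 3x3 rotation matrix whose columns are the frame's x, y, z axes.
In Python, from rig import env, viewer, ticket gives the robot as it stands. The module is installed in compiled form; this text tells all that it offers.
- The arm moves only by the shell command python3 -m pendant 'ROWS' [FORCE]. ROWS is JSON, a list of rows, each a list of 3 entries, a list of its own where there are three numbers: the shift along the world's x, y, z in mm, then the turn about the world's z in rad, then the opening, from -1 (shut) to 1 (fully open). A call has 1 to 12 rows; each row shifts and turns the pose as measured when the row begins; what a row does not reach is not made up. A row lasts 1/8 s, in which the tool goes at most 62.5 mm and 10.7 degrees, less where a joint would pass 70% of its speed; a pose out of reach is approached as far as the arm can. A call with a gripper value outside its range is refused whole. The fingers move at their own pace and stop on an object; FORCE is the grip in N (left out, the last holds). Time passes only in rows, so rows that do not move let the fingers close. It gives the time, the measured TCP pose, the force and the opening at its end, in the units of the state.
- env.observe(): the state, without advancing time (a new reading comes with each control period).
- viewer.get_image(name): name is "side" or "top" or "wrist"; returns (picture, depth): 420x560x3 uint8, red, green, blue; 420x560 float32, m along the optical axis (not along the pixel's ray), 0 where there is no reading.
- viewer.camera_params(name): a dict with "fx", "fy", "cx", "cy" (pixels), "D" ([k1, k2, p1, p2, k3] as OpenCV has them; the pictures are not rectified), "rvec" (rotation vector, rad) and "tvec" (3), from world to camera coordinates, as OpenCV has them; the wrist camera has in their place "T_tool_cam" (4x4, takes a point from camera to tool coordinates, whose origin is the TCP and whose axes are the flange's). Camera axes: x right, y down, z forward; pixel columns grow to the right and rows downward; lengths in m; the calibration is good to about 2 mm. A picture is of the moment at which its call begins: read the wrist's pose just before it. camera_params takes no time and is no camera call.
- ticket.close_job(): hands the job in, once; it reports no verdict.
The state is a dict: "time_s": time; "q": joint angles; "qvel": joint speeds; "joint_efforts": joint torques, N m; "position": TCP position; "tool_rot": TCP orientation; "ft_force": force on the tool from outside, world axes, zero at the start; "wrist_torque": the same for the moment, N m; "grip_width": finger opening in m.
Only numpy, scipy, OpenCV 4.12 (cv2) and the standard library are available. Lean on these libraries where they do the work, as an engineer would, in place of code of your own. Each camera call takes 0.05 s, during which the arm holds its last target. There are 200 camera calls.

## Task

On the model-making bench, the brass elbow standing on its threaded stub has been started but is not yet set. Screw it further down, clockwise seen from above, and stop when its outlet points the same way as the metal pointer sticking out from the collar below it, without going well past the pointer; then let go. Do not turn the brass tee that stands on another stub.

Things in the scene. Friction and masses are not known exactly. Their poses are not given: they have to be found in the camera images.
- elbow (a joint): how far the elbow is screwed down, in rad: grows clockwise seen from above, about 0 to 0.35 at the start; the pointer lies 0.65 to 1.35 rad further on, the end stop is at 2.7. Friction about 0.08 N m: it stays where it is left. It sinks 0.3 mm per rad and cannot be lifted off.
- elbow_grip (a point): centre of the brass elbow's body, on its vertical thread axis, 74 mm above the bench; x along the level barbed outlet (18 mm thick, ends 46 mm from the axis), z up. Body 22 x 22 mm, 28 mm high; its flats facing +y and -y are free to grip from above. Below: round neck 21 mm wide, base 72 mm wide, 30 high. Other outlets: a tee (two mouths), a straight connector; a spare elbow lies loose.
- pointer_tip (a point): the tip of the pointer on the flat aluminium collar lying around the elbow's stub: 59 mm from the thread's axis, its top face 35 mm above the bench, the pointer 10 to 14 mm wide with a pointed end. x points level and straight out from the axis along the pointer, z is up. The collar is fixed.
- tee_mouth (a point): the centre of one of the tee's two opposite mouths, 46 mm from its own vertical axis and 74 mm above the bench; x points out of this mouth, z up. The tee has the same body, stub and base as the elbow and could be turned: leave it.
Mind the look-alikes: they are no part of the job. Leave any purple or white look-alike of the part that bears elbow alone.

How it is judged:
By the outcome, as a careful person would: the job done as asked, in the order asked, and still so for the second after the job is handed in, with the robot touching nothing.
It also fails if it takes over 30 s, if anything falls off the work surface, if the arm or the gripper's body presses on something with over 40 N, if the wrist force passes 120 N, or if a joint passes its speed limit or range.

## Working session

There is one attempt and no reset: what is moved stays moved. The work goes in short steps, Python scripts to look and compute and a shell command to move; the robot and the scene stay as the last step left them, time stands still between calls to the robot, and variables do not carry over. Pictures are saved under pics/ and viewed, about 8 in all and at most 12, crops included, and the job is handed in when it is done.

```bash
mkdir -p pics
cat > h.py <<'E'
import numpy as np,cv2
from rig import env,viewer
def cam(n):
    s=env.observe(); im,d=viewer.get_image(n); p=viewer.camera_params(n)
    K=np.array([[p['fx'],0,p['cx']],[0,p['fy'],p['cy']],[0,0,1]]);D=np.array(p['D'],float)
    if 'rvec' in p:
        R=cv2.Rodrigues(np.array(p['rvec'],float))[0];t=np.array(p['tvec'],float).ravel();Rw=R.T;tw=-R.T@t
    else:
        T=np.array(p['T_tool_cam']);Rt=np.array(s['tool_rot']);Rw=Rt@T[:3,:3];tw=Rt@T[:3,3]+np.array(s['position'])
    return im,d,K,D,Rw,tw
def save(n,f):
    c=cam(n);np.savez('pics/'+f+'.npz',*c);cv2.imwrite('pics/'+f+'.png',c[0][:,:,::-1]);return c
def load(f):
    z=np.load('pics/'+f+'.npz');return [z[k] for k in z.files]
def cloud(c):
    im,d,K,D,R,t=c;v,u=np.mgrid[:420,:560]
    n=cv2.undistortPoints(np.stack([u,v],-1).reshape(-1,1,2).astype(float),K,D).reshape(420,560,2)
    P=np.concatenate([n*d[...,None],d[...,None]],-1)@R.T+t
    P[d==0]=np.nan;return P
def onplane(c,uv,z):
    im,d,K,D,R,t=c;n=cv2.undistortPoints(np.array(uv,float).reshape(-1,1,2),K,D).reshape(-1,2)
    r=np.c_[n,np.ones(len(n))]@R.T;return t+r*((z-t[2])/r[:,2])[:,None]
E
python3 -c "
from h import *
for n in('top','side','wrist'):save(n,n+'0')
print(env.observe())
a=np.hstack([load('side0')[0],load('wrist0')[0]]);cv2.imwrite('pics/sw.png',cv2.resize(a,(800,300))[:,:,::-1])"
```

```text
{'time_s': 0.15, 'q': array([ 5.81960131e+01,  2.18338438e+01,  7.43714590e+01, -4.23933676e-04,
        8.38584960e+01, -1.23352183e+01]), 'qvel': array([ 0.02232999, -0.08686681, -0.29133311, -0.0028941 , -0.06339848,
       -0.06828099]), 'joint_efforts': array([ 2.78722422e-03, -4.48622632e+01, -2.31345892e+01, -1.77107117e-04,
        3.74896510e-03, -4.30817818e-05]), 'position': array([0.18319308, 0.51836453, 0.23085702]), 'tool_rot': array([[-9.42823504e-01,  3.33291918e-01, -5.80578408e-04],
       [ 3.33292343e-01,  9.42823054e-01, -9.50190591e-04],
       [ 2.30691864e-04, -1.08936436e-03, -9.99999380e-01]]), 'ft_force': array([-0.69641666,  0.69034504, -0.22141443]), 'wrist_torque': array([-0.04393596, -0.01397612, -0.0245768 ]), 'grip_width': 0.08574867864354072}
```

View pics/top0.png

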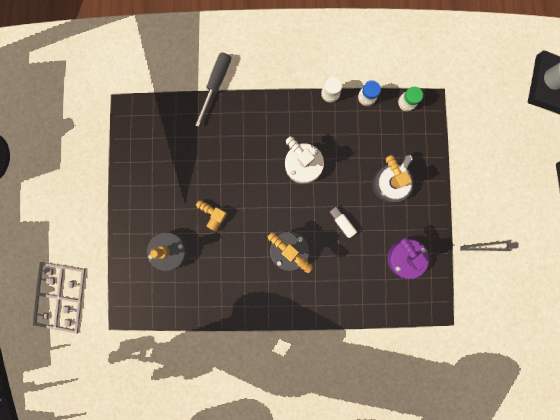

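View pics/sw.png

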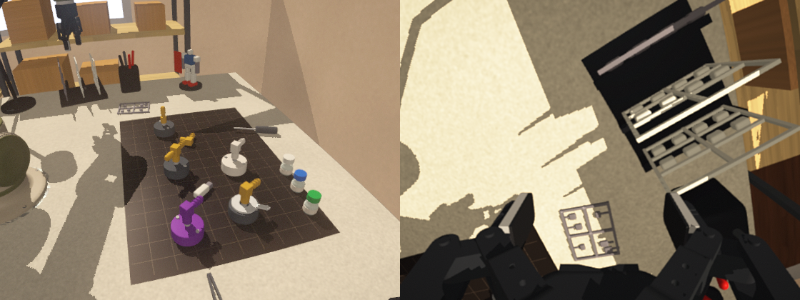

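The top view shows the elbow at about (400,180), with its outlet going up-left to (392,160) and the collar's grey pointer going up-right to (407,160). The tee is at (290,252), and the white and purple look-alikes are at (304,160) and (409,258). Next I'll measure from the depth.

```bash
python3 -c "
from h import *
c=load('top0');P=cloud(c);im=c[0]
print('cam',c[5])
print(onplane(c,[[400,180],[392,160],[407,160],[290,252],[304,160]],.07).round(3))
for v in range(150,204,4):print(v,' '.join('%3.0f'%(1000*P[v,u,2]) for u in range(372,424,3)))
cv2.imwrite('pics/crop.png',cv2.resize(im[140:210,360:440],None,fx=8,fy=8,interpolation=cv2.INTER_CUBIC)[:,:,::-1])"
```

```text
cam [ 0.51028763 -0.01155784  0.77373028]
[[ 0.592 -0.213  0.07 ]
 [ 0.627 -0.201  0.07 ]
 [ 0.627 -0.227  0.07 ]
 [ 0.471 -0.021  0.07 ]
 [ 0.629 -0.047  0.07 ]]
150  -1  -1   2  -1   1  -1   2   0   1   0   0   0   1   0  -3  -1   1   2
154   1   1   3   0  -1   3   1   1   2  -1  -1   0   1  -1  -1   2   0  -1
158   0  -1  -0   1  -0  78  82  79   0   1  -0  35  32  34  -1  -0   2   2
162   2   0  -0  -2   0  76  80  82  81  -0   2  33  38  -1   2  -1  -1  -1
166   3   1   1   3  30  31  75  80  81  79  36  35   2  -1  -0  -1   1  -1
170   3   2  16  32  33  34  34  76  78  81  34  35  -0  -1   1  -1   1  -1
174   1  14  28  35  32  34  34  33  77  87  90  87  35   2  -0   2  -1   0
178  -0  28  29  35  35  35  31  71  85  89  87  88  88  30   0   0  -2  -1
182   6  26  31  36  35  36  31  57  72  89  88  86  86  30   0   1   1  -0
186   5  26  27  37  35  35  37  40  64  78  87  34  35  28   3  -1   2  -1
190   2  16  29  33  32  33  35  35  36  35  32  34  33  27  -2  -1   0   2
194   1   7  22  30  31  35  35  33  35  35  33  35  30  -1   0   2   3   1
198  -1  -2  -0  17  29  31  28  33  36  29  29  29   0   0   0  -1   1   1
202   1   0   3   0  -3   4  15  18  15  -1   3   1   1   1  -2  -1   1  -1
```

View pics/crop.png

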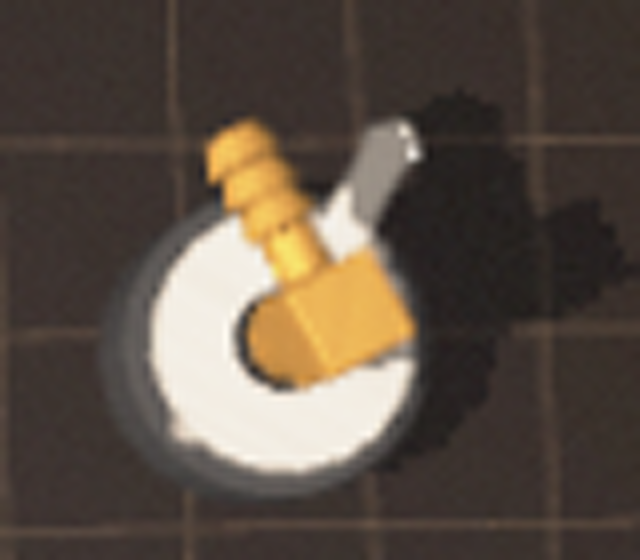

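```bash
cat > m.py <<'E'
from h import *
from scipy.optimize import least_squares
def measure(c,ax):
    P=cloud(c);hsv=cv2.cvtColor(c[0],cv2.COLOR_RGB2HSV)
    yel=(hsv[...,0]>8)&(hsv[...,0]<30)&(hsv[...,1]>120)
    near=np.hypot(P[...,0]-ax[0],P[...,1]-ax[1])<.075
    v,u=np.nonzero(near&yel&(P[...,2]>.0835))
    q=onplane(c,np.c_[u,v],.088)[:,:2]
    (rc,sz,an)=cv2.minAreaRect((q*1000).astype(np.float32));print('body rect',rc,sz,an)
    # outlet
    Q=P[near&yel&(P[...,2]>.072)][:,:2];r=np.hypot(*(Q-ax).T);Q=Q[(r>.019)]
    vx=cv2.fitLine((Q*1000).astype(np.float32),cv2.DIST_HUBER,0,.01,.01).ravel()
    print('outlet centroid',Q.mean(0),'fit yaw',np.degrees(np.arctan2(vx[1],vx[0])),'cent yaw',np.degrees(np.arctan2(*(Q.mean(0)-ax)[::-1])),len(Q))
    r=np.hypot(P[...,0]-ax[0],P[...,1]-ax[1])
    m=(~yel)&(P[...,2]>.024)&(P[...,2]<.045)&(r>.040)&(r<.066)
    v,u=np.nonzero(m);q=onplane(c,np.c_[u,v],.035)[:,:2];
    vx=cv2.fitLine((q*1000).astype(np.float32),cv2.DIST_HUBER,0,.01,.01).ravel()
    print('pointer n',len(q),'centroid',q.mean(0),'cent yaw',np.degrees(np.arctan2(*(q.mean(0)-ax)[::-1])),'fit',np.degrees(np.arctan2(vx[1],vx[0])),'rmax',np.hypot(*(q-ax).T).max())
def axis(c,ax):
    P=cloud(c);hsv=cv2.cvtColor(c[0],cv2.COLOR_RGB2HSV)
    m=((hsv[...,1]<60)&(hsv[...,2]>180)&(P[...,2]>.025)&(P[...,2]<.045)&(np.hypot(P[...,0]-ax[0],P[...,1]-ax[1])<.06)).astype(np.uint8)
    cn=max(cv2.findContours(m,0,cv2.CHAIN_APPROX_NONE)[0],key=len).reshape(-1,2)
    q=onplane(c,cn,.035)[:,:2]
    f=least_squares(lambda p:np.hypot(q[:,0]-p[0],q[:,1]-p[1])-p[2],[*ax,.033],loss='cauchy',f_scale=.001)
    print('collar circle',f.x);return f.x[:2]
E
python3 -c "
from m import *
c=load('top0');a=axis(c,np.array([.59,-.205]));measure(c,a)
def W(l,z):return onplane(c,[[360+x/8-.44,140+y/8-.44] for x,y in l],z)[:,:2]
k=W([(370,250),(415,330),(330,378),(285,292)],.088);print(k,k.mean(0))
t=W([(403,125),(338,222)],.035);print(t,np.degrees(np.arctan2(*(t-a).T[::-1])),np.hypot(*(t-a).T))
o=W([(240,138)],.083);print(o,np.degrees(np.arctan2(*(o-k.mean(0))[0][::-1])),np.hypot(*(o-k.mean(0)).T))
"
```

```text
collar circle [ 0.59195317 -0.21345095  0.02906165]
body rect (601.21533203125, -208.5950469970703) (41.654029846191406, 21.566543579101562) 28.27020835876465
outlet centroid [ 0.62036298 -0.19780434] fit yaw 29.951075 cent yaw 28.843626398795834 126
pointer n 54 centroid [ 0.63365302 -0.23841659] cent yaw -30.90889619631176 fit -28.77188 rmax 0.0583012848294607
[[ 0.60520824 -0.21880503]
 [ 0.58806922 -0.22785118]
 [ 0.5781055  -0.209134  ]
 [ 0.59645774 -0.20014439]] [ 0.59196018 -0.21398365]
[[ 0.64133063 -0.24376023]
 [ 0.61905397 -0.22763723]] [-31.54277705 -27.63041832] [0.05793778 0.03058928]
[[ 0.63027396 -0.19305095]] 28.64993499921418 [0.04365918]
```

Axis ≈ (0.592, −0.2137), outlet yaw ≈ 28.6°, pointer ≈ −30.5°, so about 59° (1.03 rad) clockwise. I'll move over it, turning the tool +0.84 rad so the jaws close on the flats.

```bash
python3 -m pendant '[[[30,-52,0],0.07,1],[[30,-52,0],0.07,1],[[30,-52,0],0.07,1],[[30,-52,0],0.07,1],[[30,-52,0],0.07,1],[[30,-52,0],0.07,1],[[30,-52,0],0.07,1],[[30,-52,0],0.07,1],[[30,-52,0],0.07,1],[[30,-52,0],0.07,1],[[30,-52,0],0.07,1],[[30,-52,0],0.07,1]]' 40
cat > st.py <<'E'
from h import *
s=env.observe();p=np.array(s['position']);R=np.array(s['tool_rot'])
print('to go mm',(np.array([.592,-.2137,.055])-p)*1000,'tool y yaw',np.degrees(np.arctan2(R[1,1],R[0,1])),s['ft_force'].round(1),s['wrist_torque'].round(2),s['grip_width'],s['q'].round(1),s['time_s'])
E
python3 st.py
```

```text
time_s: 1.65
position: [0.5486, -0.1247, 0.2293]
tool_rot: [[-0.861, -0.509, 0.001], [-0.509, 0.861, -0.0], [-0.0, -0.001, -1.0]]
ft_force: [1.3, 0.6, 0.3]
grip_width: 0.0857
to go mm [  43.40695631  -88.97866423 -174.26007738] tool y yaw 120.59069767711837 [1.3 0.6 0.3] [ 0.03 -0.01  0.01] 0.08572380014652142 [ -24.9   23.1   72.5   -0.    84.3 -145.4] 1.65
```

```bash
python3 -m pendant '[[[22,-44,-20],-0.02,1],[[22,-45,-20],-0.015,1],[[0,0,0],0,1]]'; python3 st.py
```

```text
time_s: 2.02
position: [0.5944, -0.2206, 0.1858]
tool_rot: [[-0.88, -0.475, -0.001], [-0.475, 0.88, 0.0], [0.0, 0.001, -1.0]]
ft_force: [-0.1, 1.0, -0.4]
grip_width: 0.0853
to go mm [  -2.3851025     6.88582267 -130.80582669] tool y yaw 118.33542997543076 [-0.1  1.  -0.4] [ 0.04  0.05 -0.05] 0.08533517973500078 [ -31.    32.2   64.2   -0.    83.7 -149.4] 2.025
```

```bash
python3 -m pendant '[[[-2,7,0],0,1],[[0,0,0],0,1]]'; python3 -c "
from m import *
c=save('wrist','w1');P=cloud(c)
try:
  a=axis(c,np.array([.592,-.2137]));measure(c,np.array([.592,-.2137]))
except Exception as e:print(e)"
```

```text
time_s: 2.28
position: [0.5919, -0.2119, 0.1862]
tool_rot: [[-0.88, -0.475, -0.001], [-0.475, 0.88, 0.001], [0.0, 0.001, -1.0]]
ft_force: [-0.1, 0.7, 0.2]
grip_width: 0.0854
collar circle [ 0.59037038 -0.21238962  0.02939109]
body rect (589.6640625, -213.2066650390625) (23.028221130371094, 20.857221603393555) 30.216650009155273
outlet centroid [ 0.61857996 -0.19793362] fit yaw 27.455946 cent yaw 30.67505327563258 497
pointer n 167 centroid [ 0.63242406 -0.23815128] cent yaw -31.168460375896817 fit -16.95167 rmax 0.0561633116805604
```

View pics/w1.png

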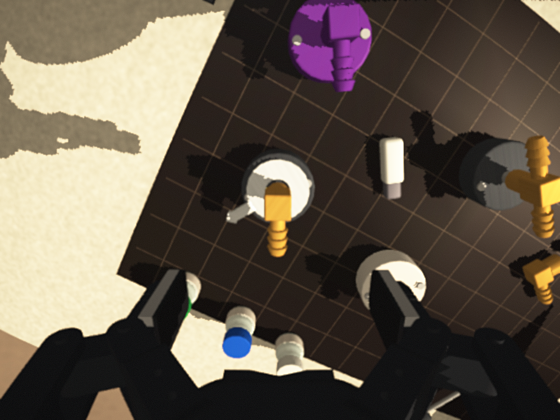

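The wrist view shows the elbow upright in the image (outlet from (278,190) to (278,250)), so it is aligned with the jaws; its pointer is at lower left (238,213). I'll descend and close.

```bash
python3 -m pendant '[[[-1,-1,-40],0,1],[[0,0,-40],0,1],[[0,0,-25],0,1],[[0,0,0],0,1]]' 40; python3 st.py
```

```text
time_s: 2.82
position: [0.5916, -0.2099, 0.083]
tool_rot: [[-0.878, -0.479, 0.006], [-0.479, 0.878, -0.003], [-0.003, -0.005, -1.0]]
ft_force: [0.5, -0.3, 0.5]
grip_width: 0.0855
to go mm [  0.44838835  -3.77953398 -27.97195242] tool y yaw 118.6460977823172 [ 0.5 -0.3  0.5] [ 0.02  0.   -0.04] 0.08554150073918834 [ -30.3   36.9   73.6    0.    69.2 -149. ] 2.825
```

```bash
python3 -m pendant '[[[-0.5,-3.5,-18],0,1],[[0,0,-8],0,1],[[0,0,0],0,1],[[0,0,0],0,1]]' 40; python3 st.py
```

```text
time_s: 3.32
position: [0.5924, -0.2138, 0.0589]
tool_rot: [[-0.877, -0.48, 0.01], [-0.48, 0.877, -0.006], [-0.006, -0.01, -1.0]]
ft_force: [1.2, -0.5, -0.2]
grip_width: 0.0854
to go mm [-0.36690178  0.13172074 -3.87614923] tool y yaw 118.69427148182334 [ 1.2 -0.5 -0.2] [0.02 0.01 0.06] 0.08544836862398068 [ -30.6   38.5   74.9    0.    65.9 -149.3] 3.325
```

```bash
python3 -m pendant '[[[-1,0,-3.5],0,1],[[0,0,0],0,-1],[[0,0,0],0,-1],[[0,0,0],0,-1],[[0,0,0],0,-1],[[0,0,0],0,-1],[[0,0,0],0,-1]]' 40; python3 st.py
```

```text
time_s: 4.2
position: [0.5911, -0.2132, 0.0563]
tool_rot: [[-0.877, -0.48, 0.01], [-0.48, 0.877, -0.005], [-0.007, -0.009, -1.0]]
ft_force: [-0.2, 0.2, 0.5]
grip_width: 0.0211
to go mm [ 0.90412755 -0.52568975 -1.28926165] tool y yaw 118.68522637153603 [-0.2  0.2  0.5] [ 0.29  0.17 -0.04] 0.021146625350992775 [-3.060e+01  3.860e+01  7.530e+01  1.000e-01  6.550e+01 -1.493e+02] 4.2
```

Gripped at 21 mm with no side force. Now I'll turn most of the way.

```bash
python3 -m pendant '[[[0,0,0],-0.12,-1],[[0,0,0],-0.12,-1],[[0,0,0],-0.12,-1],[[0,0,0],-0.12,-1],[[0,0,0],-0.12,-1],[[0,0,0],-0.12,-1],[[0,0,0],-0.1,-1],[[0,0,0],0,-1]]' 40; python3 st.py
python3 -c "
from m import *
c=save('top','top1');measure(c,np.array([.592,-.2137]))
cv2.imwrite('pics/crop1.png',cv2.resize(c[0][130:220,350:450],None,fx=6,fy=6,interpolation=cv2.INTER_CUBIC)[:,:,::-1])"
```

```text
time_s: 5.2
position: [0.591, -0.2134, 0.056]
tool_rot: [[-0.941, 0.337, 0.003], [0.337, 0.941, -0.011], [-0.006, -0.009, -1.0]]
ft_force: [-1.3, 1.2, 1.5]
grip_width: 0.0216
to go mm [ 1.03559154 -0.31779205 -0.99619688] tool y yaw 70.28858539684828 [-1.3  1.2  1.5] [ 0.29  0.11 -0.14] 0.021595985285375655 [ -30.4   38.7   75.    -0.5   65.8 -100.5] 5.2Traceback (most recent call last):
  File "<string>", line 3, in <module>
    c=save('top','top1');measure(c,np.array([.592,-.2137]))
                         ~~~~~~~^^^^^^^^^^^^^^^^^^^^^^^^^^^
  File "m.py", line 8, in measure
    q=onplane(c,np.c_[u,v],.088)[:,:2]
      ~~~~~~~^^^^^^^^^^^^^^^^^^^
  File "h.py", line 21, in onplane
    im,d,K,D,R,t=c;n=cv2.undistortPoints(np.array(uv,float).reshape(-1,1,2),K,D).reshape(-1,2)
                     ~~~~~~~~~~~~~~~~~~~^^^^^^^^^^^^^^^^^^^^^^^^^^^^^^^^^^^^^^^^
cv2.error: OpenCV(4.12.0) /io/opencv/modules/calib3d/src/undistort.dispatch.cpp:347: error: (-215:Assertion failed) CV_IS_MAT(_src) && CV_IS_MAT(_dst) && (_src->rows == 1 || _src->cols == 1) && (_dst->rows == 1 || _dst->cols == 1) && _src->cols + _src->rows - 1 == _dst->rows + _dst->cols - 1 && (CV_MAT_TYPE(_src->type) == CV_32FC2 || CV_MAT_TYPE(_src->type) == CV_64FC2) && (CV_MAT_TYPE(_dst->type) == CV_32FC2 || CV_MAT_TYPE(_dst->type) == CV_64FC2) in function 'cvUndistortPointsInternal'
```

```bash
python3 -m pendant '[[[0,0,0],-0.09,-1],[[0,0,0],-0.09,-1],[[0,0,0],0,-1],[[0,0,0],0,-1]]' 40; python3 st.py
```

```text
time_s: 5.75
position: [0.5909, -0.2134, 0.056]
tool_rot: [[-0.869, 0.495, 0.001], [0.495, 0.869, -0.011], [-0.006, -0.009, -1.0]]
ft_force: [-1.4, 0.1, 1.1]
grip_width: 0.0214
to go mm [ 1.09312415 -0.30816469 -0.9788836 ] tool y yaw 60.297186723905014 [-1.4  0.1  1.1] [ 0.29  0.03 -0.03] 0.021374078784198218 [-30.4  38.8  75.   -0.6  65.9 -90.5] 5.75
```

Outlet is now expected at about −29.7° against the pointer's −31°. I'll release, lift and move off to look.

```bash
python3 -m pendant '[[[0,0,0],0,1],[[0,0,0],0,1],[[0,0,0],0,1],[[0,0,0],0,1],[[0,0,0],0,1],[[0,0,20],0,1],[[0,0,50],0,1],[[0,0,50],0,1],[[-40,40,20],0,1],[[-50,30,0],0,1],[[-50,30,0],0,1],[[0,0,0],0,1]]'
python3 -c "
from m import *
c=save('top','top2');measure(c,np.array([.592,-.2137]));axis(c,np.array([.592,-.2137]))
w=save('wrist','w2');measure(w,np.array([.591,-.2132]))
a=cv2.resize(c[0][140:210,360:440],(480,420),interpolation=cv2.INTER_CUBIC)
cv2.imwrite('pics/chk.png',cv2.resize(np.hstack([a,w[0]]),(800,323))[:,:,::-1])"
```

```text
time_s: 7.25
position: [0.4461, -0.1108, 0.1993]
tool_rot: [[-0.87, 0.492, 0.002], [0.492, 0.87, -0.012], [-0.008, -0.009, -1.0]]
ft_force: [0.3, -0.6, -0.2]
grip_width: 0.0853
body rect (600.2481689453125, -217.46282958984375) (21.295719146728516, 39.62993240356445) 61.1336555480957
outlet centroid [ 0.61993327 -0.2296309 ] fit yaw -29.510633 cent yaw -29.696983465956134 128
pointer n 20 centroid [ 0.63598838 -0.23588211] cent yaw -26.76053038745439 fit -35.93925 rmax 0.058131586372729235
collar circle [ 0.59233531 -0.21375228  0.02934784]
body rect (588.160400390625, -210.77737426757812) (21.778995513916016, 24.342609405517578) 60.12165832519531
outlet centroid [ 0.61206761 -0.21962535] fit yaw 47.20063 cent yaw -16.96102942523862 10Traceback (most recent call last):
  File "<string>", line 4, in <module>
    w=save('wrist','w2');measure(w,np.array([.591,-.2132]))
                         ~~~~~~~^^^^^^^^^^^^^^^^^^^^^^^^^^^
  File "m.py", line 16, in measure
    v,u=np.nonzero(m);q=onplane(c,np.c_[u,v],.035)[:,:2];
                        ~~~~~~~^^^^^^^^^^^^^^^^^^^
  File "h.py", line 21, in onplane
    im,d,K,D,R,t=c;n=cv2.undistortPoints(np.array(uv,float).reshape(-1,1,2),K,D).reshape(-1,2)
                     ~~~~~~~~~~~~~~~~~~~^^^^^^^^^^^^^^^^^^^^^^^^^^^^^^^^^^^^^^^^
cv2.error: OpenCV(4.12.0) /io/opencv/modules/calib3d/src/undistort.dispatch.cpp:347: error: (-215:Assertion failed) CV_IS_MAT(_src) && CV_IS_MAT(_dst) && (_src->rows == 1 || _src->cols == 1) && (_dst->rows == 1 || _dst->cols == 1) && _src->cols + _src->rows - 1 == _dst->rows + _dst->cols - 1 && (CV_MAT_TYPE(_src->type) == CV_32FC2 || CV_MAT_TYPE(_src->type) == CV_64FC2) && (CV_MAT_TYPE(_dst->type) == CV_32FC2 || CV_MAT_TYPE(_dst->type) == CV_64FC2) in function 'cvUndistortPointsInternal'
```

```bash
python3 -c "
from m import *
P0=load('top0');c=load('top2');L=[]
for k in(P0,c):
  im,d,K,D,R,t=k;im=cv2.resize(im[140:210,360:440],(480,420),interpolation=cv2.INTER_CUBIC)
  for th,col in((-29.6,(255,0,0)),(-31.2,(0,255,0))):
    e=np.radians(th);pts=np.array([[.592+r*np.cos(e),-.2137+r*np.sin(e),.035] for r in(.02,.062)])
    uv=cv2.projectPoints(pts,cv2.Rodrigues(R.T)[0],-R.T@t,K,D)[0].reshape(-1,2)
    uv=((uv-[360,140]+.5)*6).astype(int);
    if k is P0:cv2.line(im,tuple(map(int,uv[0])),tuple(map(int,uv[1])),col,1)
  L.append(im)
w=load('w2')[0]
cv2.imwrite('pics/chk.png',cv2.resize(np.hstack(L),(800,350))[:,:,::-1])"
```

```text
(no output)
```

View pics/chk.png

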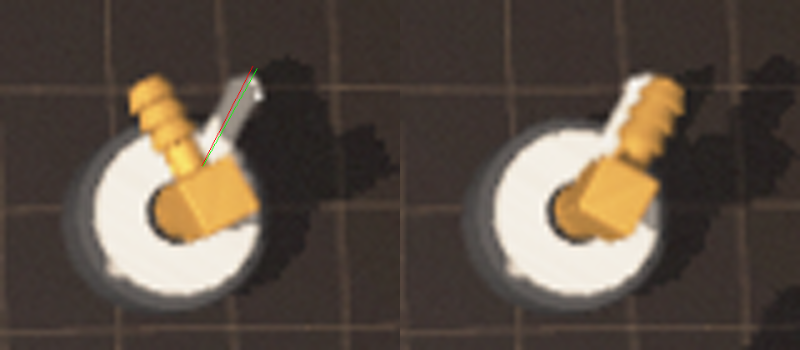

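The left image (before) has the pointer's centre line running along −30° to −31°. The right image (now) has the outlet at about (650,110), directly above the pointer with parallax. The gap is about 1.5°, not past the pointer, and the gripper is clear. I'll hand it in.

```bash
python3 -c "
from rig import ticket
print(ticket.close_job())"
```

```text
the job is handed in; nothing more can be done
None
```

I screwed the brass elbow about 58° (1.02 rad) clockwise, let go, moved the gripper clear and handed the job in at about 7.4 s. No verdict was reported.

- **Elbow against pointer:** in the last top-camera picture the outlet is at about −29.6°, just short of the pointer and not past it. The pointer is at about −31°, from the first top-camera picture and the wrist camera.
- **Pointer re-measurement failed:** after the turn the outlet hides most of the pointer, so that reading came out at −27° to −36° from about 20 pixels. I disregarded it and relied on the earlier one.
- **Wrist-camera check failed:** the last wrist picture had no usable view of the outlet or pointer, so the final angle rests on the top camera alone. It agrees with the gripper's own turn, which puts the outlet at −29.7°.
- **Forces and other parts:** the force readings, taken at the end of each move, stayed under about 3 N. The arm kept well clear of the tee, the loose elbow and the look-alikes, though I did not re-measure the tee afterwards.

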